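# Pack a foam ring into a screw-top tub and screw the lid home

## Task

Put the pink foam ring that stands on the bench into the white tub, then close the tub with the green lid: set the lid level on the mouth, turn it back (anticlockwise) until it drops into the thread unless it has dropped already, and then screw it clockwise fully home. Let go of everything and leave the other things on the bench where they are.

Things in the scene. Friction and masses are not known exactly. Their poses are not given: they have to be found in the camera images.
- tub_mouth (a point): Centre of the mouth of the white open-topped round tub, in the plane of its rim, 114 mm above the bench. z is up; x and y are level and do not tell the thread's angle. The tub is fixed to the bench on a round grey foot 136 mm across. Mouth 104 mm wide inside, neck 112 mm outside, body 120 mm outside; the inside is 98 mm deep.
- tub_thread (a point): On the tub's axis, 7 mm below the rim, level with the thread crests. The coarse thread has four equal ridges round the neck (124 mm across), each with a level crest and then a 34 degree gap; their angles are not told. A rib at the clockwise end of each ridge stands 3 mm above the crest, so a lid resting on the crests cannot be turned clockwise into the thread: turn it anticlockwise to a gap.
- lid_grip (a point): Centre of the grip bar of the loose green lid, on the lid's axis, 44 mm above its lower edge; z up, x along the bar. Bar 92 mm long, 20 mm wide, standing 31 mm above the lid's flat top (60 mm over all). Heights above tub_mouth: about 36 mm with the lugs on the crests (39 on the ribs), 24 to 25 mm when dropped into the thread start, 20 mm when fully home.
- lid_edge (a point): Centre of the lid's lower edge. The lid is 138 mm across, 29 mm high without bar, about 0.16 kg, starts flat on the bench, right way up. Inside the skirt near this edge are four hidden lugs 90 degrees apart, angle to the bar not told. It goes over the neck with 1.5 mm of play all round. Turned back anticlockwise (seen from above) by 90 degrees at most, it meets a rib and, if let down, drops 12 mm.
- tub: The white tub, fixed; origin at its centre on the bench. Once dropped into the thread the lid turns clockwise (seen from above) 50 to 75 degrees to a firm stop; over the last 50 degrees it screws down 5 mm, 1 mm for each 10 degrees. The thread runs easily and locks itself: the lid does not unscrew when let go. To the left of the work stands a closed foam box, 280x300 mm, 180 mm high.
- ring_center (a point): Centre, half-way up, of the loose pink foam ring: a stiff upright sleeve 84 mm tall, 63 mm long (its x) and 45 mm wide (its y), standing on the bench. z is up. About 0.03 kg.
- parcel: Bystander: small cardboard parcel 55x76x30 mm; origin at the centre of its underside.
- stamp: Bystander: red and black date stamp 40x71x78 mm, standing; origin at the centre of its underside.

How it is judged:
On the way, in this order (a step that is already met when the one before it is completed fails the run):
1. the foam ring is inside the tub, wholly below the rim (horizontal distance between ring_center and tub_mouth below 0.04 m and z of ring_center in the frame of tub_mouth below -0.045 m), for 0.2 s.
2. the lid sits level on the mouth, dropped into the thread start and not yet screwed down (horizontal distance between lid_grip and tub_mouth below 0.005 m and angle between lid_grip's own z axis and vertical below 0.06 rad and z of lid_grip in the frame of tub_mouth between 0.0225 and 0.03 m), for 0.1 s.
At the end, for the whole second after the job is handed in: The foam ring is in the tub, below the rim; the lid is screwed on level (within 0.03 rad), centred within 5 mm, and down to within 1.2 mm of fully home (all of step 1 and horizontal distance between lid_grip and tub_mouth below 0.005 m and angle between lid_grip's own z axis and vertical below 0.03 rad and z of lid_grip in the frame of tub_mouth between 0.017 and 0.0212 m); the robot touches nothing.
It fails at once if a bystander (parcel or stamp) is moved by more than 3 cm (distance of any of parcel, stamp from where it was at the start of the episode above 0.03 m).
It also fails if it takes over 69 s, if anything falls off the work surface, if the arm or the gripper's body presses on something with over 40 N, if the wrist force passes 120 N, or if a joint passes its speed limit or range.

## Robot

A 7-joint arm with a two-finger parallel gripper is mounted at the origin on the work surface; the furniture and walls round the work are solid. World frame = base frame: x ahead of the robot, y to its left, z up, the work surface at z = 0. Lengths are in m, angles in rad, forces in N, time in s.
With the tool pointing down it reaches from about 0.35 to 0.9 m from the base axis. Payload 19.9 kg.
Tool frame: the origin (TCP) lies on the centre line of the jaws, within the pads' length; the fingertips stand 11 mm ahead of it and the grasp point (between the pads) lies 8 mm behind it; z points along the fingers, y is the direction in which the jaws open and shut (so a half turn about z gives the same grasp; the last joint's range is limited). The gripper opens to 94 mm and grips with 3 to 60 N. Pads are 16 mm wide; open, the fingers measure 119 mm over their backs; the gripper's body (75 mm by 177 mm) begins 78 mm behind the grasp point.
Start: joints at [-1.359, 0.417, -0.01, 1.614, 0.005, 1.111, -0.053], TCP at [0.156, 0.605, 0.216] pointing down, gripper open.
Joint ranges: [-2.81, 2.81], [-0.39, 2.02], [-1.27, 1.25], [0.06, 2.57], [-1.19, 4.33], [0.19, 2], [-2.82, 2.82]. Speed limits (rad/s): [1.89, 1.89, 2.39, 2.39, 3.01, 3.01, 3.01].

## Interface

Orientations are given as a unit quaternion [x, y, z, w].
In Python, from rig import ctrl gives the robot as it stands. The module is installed in compiled form; this text tells all that it offers.
- The arm moves only by the shell command python3 -m creep 'ROWS' [FORCE]. ROWS is JSON, a list of rows, each an object with "fingers": the opening, from -1 (shut) to 1 (fully open); "xyz": the shift along the tool's x, y, z in units of 0.15 m (1.0 is 0.15 m), a list of three; "spin": the turn about the tool's z in units of 2 pi rad (1.0 is 2 pi rad). A call has 1 to 5 rows; each row is the pose to reach, as a shift and turn from the pose measured when the call began, along the tool's axes at that moment, turning the shorter way round; what a row does not reach only later rows make up. A row lasts 1/8 s, in which the tool goes at most 62.5 mm and 10.7 degrees, less where a joint would pass 70% of its speed; a pose out of reach is approached as far as the arm can. A call with a number of a shift or a turn outside -1 to 1 is refused whole. A call with a gripper value outside its range is refused whole. The fingers move at their own pace and stop on an object; FORCE is the grip in N (left out, the last holds). Time passes only in rows, so rows that repeat a pose let the fingers close. It gives the time, the measured TCP pose, the force and the opening at its end, in the units of the state.
- ctrl.sense(): the state, without advancing time (a new reading comes with each control period).
- ctrl.get_image(name): name is "scene" or "top"; returns (picture, depth): 400x640x3 uint8, red, green, blue; 400x640 float32, m along the optical axis (not along the pixel's ray), 0 where there is no reading.
- ctrl.get_calibration(name): a dict with "mtx" (3x3 intrinsics, pixels), "R" (3x3) and "t" (3): a world point X has camera coordinates R X + t. Camera axes: x right, y down, z forward; pixel columns grow to the right and rows downward; lengths in m; the calibration is good to about 2 mm. A picture is of the moment at which its call begins. get_calibration takes no time and is no camera call.
- ctrl.finish_job(): hands the job in, once; it reports no verdict.
The state is a dict: "clock": time; "joint_pos": joint angles; "joint_velocities": joint speeds; "joint_torque": joint torques, N m; "tcp_pos": TCP position; "ee_rot": TCP orientation; "force": force on the tool from outside, world axes, zero at the start; "moment": the same for the moment, N m; "grip_width": opening from 0.0 (shut) to 1.0 (fully open).
Only numpy, scipy, OpenCV 4.12 (cv2) and the standard library are available. Lean on these libraries where they do the work, as an engineer would, in place of code of your own. Each camera call takes 0.05 s, during which the arm holds its last target.

## Working session

There is one attempt and no reset: what is moved stays moved. The work goes in short steps, Python scripts to look and compute and a shell command to move; the robot and the scene stay as the last step left them, time stands still between calls to the robot, and variables do not carry over. Pictures are saved under pics/ and viewed, and the job is handed in when it is done.

```bash
mkdir -p pics && ls && python3 - <<'E'
from rig import ctrl
import cv2,numpy as np
print(ctrl.sense())
for n in("scene","top"):
    im,d=ctrl.get_image(n); c=ctrl.get_calibration(n)
    cv2.imwrite(f"pics/{n}0.png",im[:,:,::-1]); np.savez(f"pics/{n}0.npz",im=im,d=d,**c)
    print(n,c, (d>0).mean())
E
```

```text
pics
{'clock': 0.0, 'joint_pos': array([-1.35950511,  0.41800376, -0.01031737,  1.61417983,  0.00468734,
        1.11072697, -0.05298844]), 'joint_velocities': array([-1.06655880e-03,  6.09995010e-05, -2.06143493e-03,  1.20004714e-03,
       -1.96558957e-04, -1.74705809e-04,  1.40064425e-03]), 'joint_torque': array([ 5.54002531e-05, -8.51274633e+01,  6.38488177e-01, -4.25972843e+01,
       -4.87552118e-02,  1.88575062e-02,  1.01882047e-04]), 'tcp_pos': array([0.15622232, 0.60476708, 0.21580426]), 'ee_rot': array([ 1.26045747e-01,  9.92024219e-01, -6.45495062e-04, -4.28867728e-05]), 'force': array([ 0.48145607, -0.33623646, -0.20188917]), 'moment': array([ 0.03980114, -0.01633103, -0.03207391]), 'grip_width': 0.9996455870134574}
scene {'mtx': array([[367.52624293,   0.        , 320.8486066 ],
       [  0.        , 367.52624293, 200.7381623 ],
       [  0.        ,   0.        ,   1.        ]]), 'R': array([[ 0.54862015, -0.83606911, -0.00209377],
       [-0.50947416, -0.33232409, -0.79372336],
       [ 0.66291177,  0.43651935, -0.6082753 ]]), 't': array([-0.56706768,  0.1911058 ,  0.78065354])} 0.9960234375
top {'mtx': array([[385.34469031,   0.        , 316.32014829],
       [  0.        , 385.34469031, 202.09693714],
       [  0.        ,   0.        ,   1.        ]]), 'R': array([[ 0.00872974, -0.9998103 , -0.01741144],
       [-0.984566  , -0.00555035, -0.17492563],
       [ 0.17479581,  0.01866977, -0.98442768]]), 't': array([-0.39089546,  0.44569151,  0.89560354])} 0.9958125
```

View pics/scene0.png

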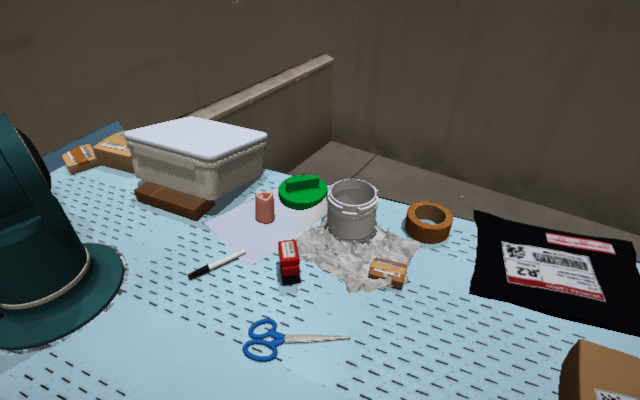

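View pics/top0.png

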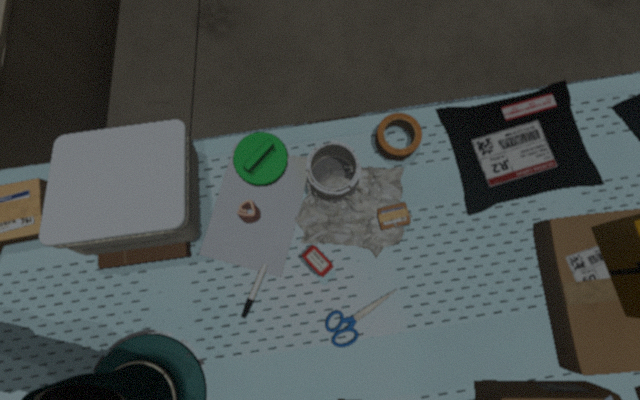

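The scene view shows the ring (265,207), lid (303,190), tub (352,210), stamp (289,262), parcel (388,273). The top view shows the ring (249,211), lid (260,158), tub (332,169), stamp (317,260) and parcel (393,216), with the foam box on the left.

```bash
cat > h.py <<'E'
import numpy as np,cv2
def load(n):
    z=np.load(f"pics/{n}.npz"); return z['im'],z['d'],z['mtx'],z['R'],z['t']
def pts(n):
    im,d,K,R,t=load(n)
    v,u=np.mgrid[:400,:640]
    c=np.stack([(u-K[0,2])/K[0,0]*d,(v-K[1,2])/K[1,1]*d,d],-1)
    return im,(c-t)@R   # R^T(c-t)
def plane(K,R,t,uv,z):
    uv=np.atleast_2d(uv).astype(float)
    r=np.c_[(uv[:,0]-K[0,2])/K[0,0],(uv[:,1]-K[1,2])/K[1,1],np.ones(len(uv))]@R
    o=-R.T@t
    return o+r*((z-o[2])/r[:,2])[:,None]
def snap(n,tag):
    from rig import ctrl
    im,d=ctrl.get_image(n); c=ctrl.get_calibration(n)
    cv2.imwrite(f"pics/{n}{tag}.png",im[:,:,::-1]); np.savez(f"pics/{n}{tag}.npz",im=im,d=d,**c)
E
python3 - <<'E'
from h import *
for n in("scene0","top0"):
    im,P=pts(n); hsv=cv2.cvtColor(im,cv2.COLOR_RGB2HSV)
    H,S,V=[hsv[...,i].astype(int) for i in range(3)]
    Z=P[...,2]
    print(n)
    g=(H>50)&(H<75)&(S>150)&(V>40)
    for nm,m in (("lid",g),("lidtop",g&(abs(Z-.029)<.006)),("bar",g&(Z>.05)),):
        q=P[m]; 
        if len(q)<5: print(nm,len(q));continue
        (c,s,a)=cv2.minAreaRect((q[:,:2]*1000).astype(np.float32)); print(nm,len(q),q.mean(0).round(4),np.percentile(q[:,2],[2,50,98]).round(4),"rect",np.round(c,1),np.round(s,1),round(a,1))
    pk=((H<12)|(H>172))&(S>60)&(S<160)&(P[...,0]>.4)&(P[...,0]<.7)&(abs(P[...,1])<.35)&(Z>.01)
    k,l,st,ce=cv2.connectedComponentsWithStats(pk.astype(np.uint8))
    for i in range(1,k):
        if st[i,4]>40:
            q=P[l==i]; top=q[q[:,2]>.074]
            print("pink",ce[i].round(),st[i],q.mean(0).round(4),q[:,2].max().round(4),len(top), cv2.minAreaRect((top[:,:2]*1000).astype(np.float32)) if len(top)>4 else'')
    # tub
    w=(abs(Z-.114)<.004)&(P[...,0]>.4)&(P[...,0]<.75)&(abs(P[...,1])<.3)
    q=P[w]; print("rim",len(q),q.mean(0).round(4)); 
    if len(q)>10: print(cv2.minEnclosingCircle((q[:,:2]*1000).astype(np.float32)),cv2.minAreaRect((q[:,:2]*1000).astype(np.float32)))
    x0={'scene0':(180,150,430,300),'top0':(180,100,430,280)}[n]
    cv2.imwrite(f"pics/{n}_z.png",cv2.resize(cv2.convertScaleAbs(im[x0[1]:x0[3],x0[0]:x0[2],::-1],alpha=1.5),None,fx=3.2,fy=3.2,interpolation=cv2.INTER_CUBIC))
E
```

```text
scene0
lid 1344 [ 0.5394 -0.2636  0.0378] [0.0092 0.0307 0.0627] rect [ 237.8 -455.1] [903.4 131. ] 32.5
lidtop 767 [ 0.5439 -0.2629  0.0299] [0.0241 0.0302 0.0336] rect [ 559. -250.] [131.6 134.1] 5.3
bar 240 [ 0.5366 -0.2651  0.0775] [0.0505 0.0601 0.6254] rect [ 221.1 -475.1] [856.3  90.5] 33.9
pink [264. 207.] [256 192  18  31 511] [ 0.419  -0.2333  0.0497] 0.0806 86 ((426.6475524902344, -225.64501953125), (38.297691345214844, 37.47479248046875), 25.32859992980957)
rim 117 [ 0.5009 -0.1012  0.1141]
((508.2890930175781, -99.97335815429688), 108.37521362304688) ((508.4379577636719, -101.02693176269531), (216.74838256835938, 8.697994232177734), 8.042413711547852)
top0
lid 2024 [ 0.5569 -0.2484  0.0385] [0.026  0.0298 0.0622] rect [ 469.4 -327.7] [376.9 130. ] 41.9
lidtop 1686 [ 0.5579 -0.2477  0.0293] [0.0258 0.0293 0.0328] rect [ 559.9 -246.3] [132.6 129.1] 45.3
bar 310 [ 0.5523 -0.2518  0.0888] [0.0548 0.0602 0.9528] rect [ 428.3 -300.2] [343.1  87.1] 22.1
pink [245. 206.] [241 202  10   8  48] [ 0.4347 -0.2217  0.0624] 0.0778 12 ((433.3006896972656, -222.84500122070312), (9.940053939819336, 21.41481590270996), 27.932598114013672)
pink [250. 215.] [240 204  19  18 129] [ 0.4119 -0.233   0.0598] 0.0797 32 ((416.544189453125, -230.2311553955078), (26.73024559020996, 34.22564697265625), 27.71984100341797)
rim 68 [ 0.51   -0.1004  0.1137]
((499.84124755859375, -100.98824310302734), 98.9753189086914) ((499.98321533203125, -102.19257354736328), (197.9477996826172, 4.021496295928955), 6.7232890129089355)
```

View zooms.

View pics/scene0_z.png

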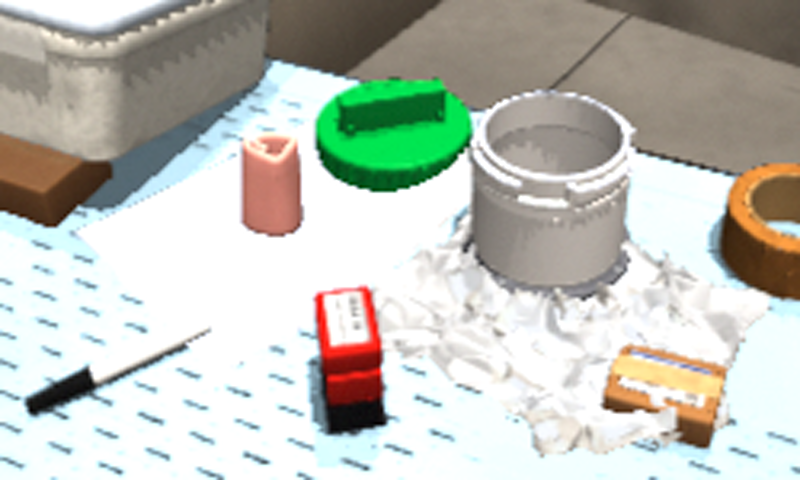

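View pics/top0_z.png

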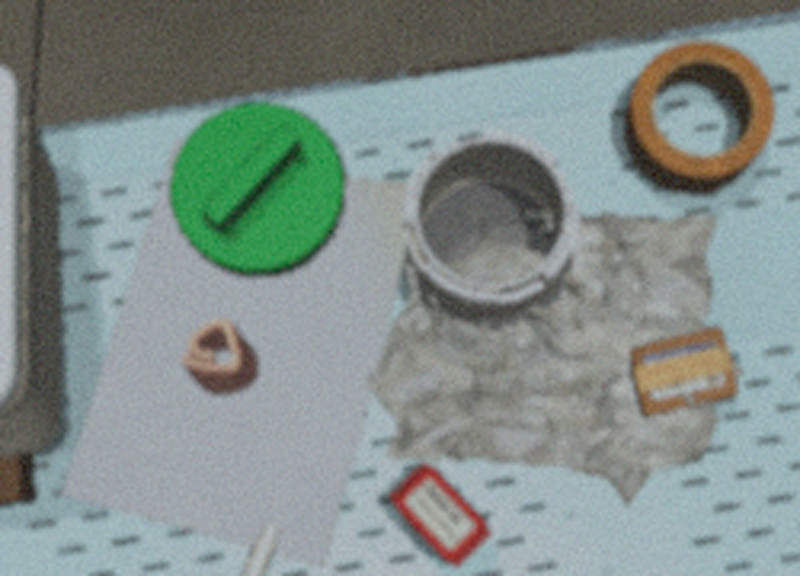

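```bash
python3 - <<'E'
from h import *
for n,al,b in(("scene0",1.2,(235,175,345,235)),("top0",2.0,(222,180,282,230))):
    im,P=pts(n)
    im2=cv2.convertScaleAbs(im[b[1]:b[3],b[0]:b[2],::-1],alpha=al)
    f=7 if n=="scene0" else 11
    cv2.imwrite(f"pics/{n}_r.png",cv2.resize(im2,None,fx=f,fy=f,interpolation=cv2.INTER_CUBIC))
    Z=P[...,2]
    near=(abs(P[...,0]-.42)<.07)&(abs(P[...,1]+.228)<.07)
    for lo,hi in((.077,.09),(.02,.09)):
        m=near&(Z>lo)&(Z<hi); q=P[m]
        k,l,st,ce=cv2.connectedComponentsWithStats(m.astype(np.uint8)); i=1+st[1:,4].argmax(); q=P[l==i]
        print(n,lo,len(q),q.min(0).round(3),q.max(0).round(3),cv2.minAreaRect((q[:,:2]*1000).astype(np.float32)))
        if lo>.05: print((q*1000).round().astype(int).tolist())
    near=(abs(P[...,0]-.54)<.12)&(abs(P[...,1]+.10)<.1)
    m=near&(abs(Z-.114)<.004); q=P[m]
    # algebraic circle fit
    for it in range(3):
        A=np.c_[2*q[:,:2],np.ones(len(q))]; s=np.linalg.lstsq(A,(q[:,:2]**2).sum(1),rcond=None)[0]
        r=np.sqrt(s[2]+s[0]**2+s[1]**2); e=abs(np.hypot(*(q[:,:2]-s[:2]).T)-r); print("rim",len(q),s[:2].round(4),r.round(4)); q=q[e<max(.004,np.median(e)*2)]
E
```

```text
scene0 0.077 57 [ 0.412 -0.244  0.077] [ 0.446 -0.203  0.081] ((426.9788818359375, -223.82359313964844), (34.0045051574707, 40.912322998046875), 8.310791969299316)
[[439, -209, 78], [439, -212, 79], [440, -214, 79], [441, -217, 80], [443, -218, 79], [433, -207, 77], [432, -211, 80], [435, -212, 78], [426, -203, 77], [426, -207, 79], [429, -211, 78], [429, -214, 79], [445, -233, 78], [446, -236, 78], [421, -204, 77], [421, -207, 78], [423, -210, 79], [424, -215, 80], [426, -217, 79], [439, -239, 80], [418, -211, 79], [418, -214, 80], [421, -214, 78], [423, -215, 77], [423, -219, 79], [425, -221, 78], [426, -223, 78], [437, -237, 77], [416, -212, 77], [415, -217, 80], [417, -218, 79], [418, -221, 80], [423, -226, 79], [433, -237, 77], [433, -240, 78], [416, -219, 77], [415, -223, 79], [416, -225, 79], [418, -227, 79], [420, -228, 78], [426, -243, 81], [428, -244, 80], [414, -227, 78], [415, -229, 79], [417, -231, 78], [417, -234, 80], [418, -236, 80], [420, -241, 81], [425, -243, 78], [414, -233, 78], [416, -235, 77], [416, -238, 79], [417, -240, 79], [420, -241, 78], [421, -243, 78], [412, -238, 78], [416, -244, 78]]
scene0 0.02 496 [ 0.403 -0.25   0.02 ] [ 0.452 -0.203  0.081] ((426.2745361328125, -225.7121124267578), (49.053009033203125, 44.31172180175781), 17.976472854614258)
rim 102 [0.4766 0.2166] 0.3236
rim 87 [0.4785 0.2374] 0.3432
rim 78 [0.4796 0.2518] 0.3568
top0 0.077 8 [ 0.41  -0.22   0.077] [ 0.416 -0.209  0.08 ] ((412.5024719238281, -213.7924041748047), (12.270711898803711, 3.7959706783294678), 69.04608154296875)
[[416, -209, 80], [415, -210, 77], [412, -211, 77], [412, -213, 79], [412, -216, 79], [412, -220, 79], [410, -216, 79], [410, -218, 77]]
top0 0.02 359 [ 0.401 -0.249  0.02 ] [ 0.446 -0.203  0.08 ] ((420.5058898925781, -224.8077850341797), (42.27590560913086, 48.81298065185547), 26.958036422729492)
rim 60 [0.4372 0.5093] 0.617
rim 60 [0.4372 0.5093] 0.617
rim 60 [0.4372 0.5093] 0.617
```

```bash
sleep 0.1
```

```text
(no output)
```

View pics/scene0_r.png

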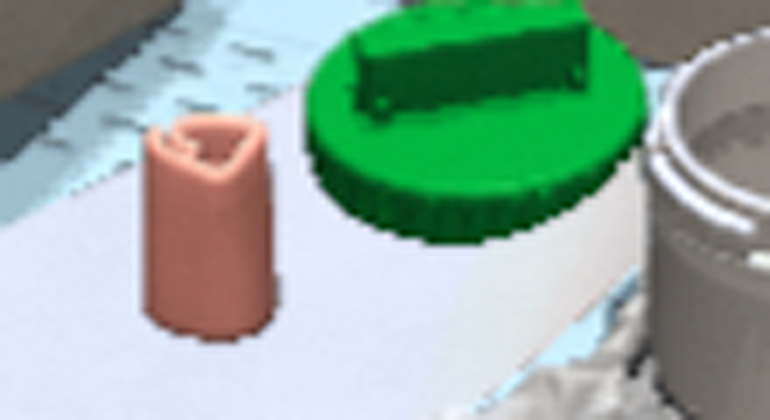

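View pics/top0_r.png

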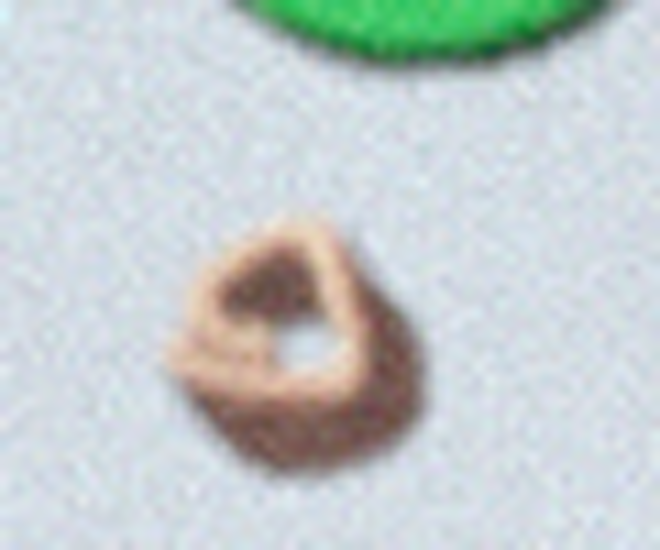

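```bash
python3 - <<'E'
from h import *
for n,b,s in(("scene0",(318,168,388,220),9),("top0",(295,130,370,210),7)):
    im,P=pts(n)
    cr=cv2.resize(im[b[1]:b[3],b[0]:b[2],::-1],None,fx=s,fy=s,interpolation=cv2.INTER_CUBIC)
    cv2.imwrite(f"pics/{n}_t.png",cr)
    v={'scene0':200,'top0':170}[n]
    for u in range(b[0],b[2],3): print(u,(P[v,u]*1000).round().astype(int).tolist(),im[v,u].tolist(),end='; ')
    print()
E
```

```text
318 [545, -311, 24] [4, 74, 26]; 321 [554, -315, 20] [7, 59, 23]; 324 [558, -322, 20] [182, 181, 180]; 327 [470, -387, 103] [86, 89, 91]; 330 [467, -397, 109] [199, 204, 216]; 333 [470, -404, 110] [92, 88, 84]; 336 [468, -413, 115] [197, 202, 209]; 339 [543, -378, 53] [117, 111, 106]; 342 [554, -381, 47] [119, 115, 109]; 345 [559, -386, 46] [120, 114, 109]; 348 [564, -393, 46] [117, 112, 108]; 351 [571, -398, 44] [112, 107, 102]; 354 [572, -406, 46] [105, 100, 97]; 357 [575, -413, 47] [100, 96, 91]; 360 [576, -421, 50] [97, 92, 89]; 363 [574, -430, 55] [94, 89, 86]; 366 [573, -439, 59] [90, 86, 82]; 369 [571, -448, 64] [102, 97, 92]; 372 [514, -481, 114] [194, 194, 199]; 375 [526, -484, 108] [161, 164, 169]; 378 [660, -436, 2] [191, 206, 220]; 381 [666, -442, 1] [168, 200, 214]; 384 [668, -450, 3] [168, 199, 213]; 387 [675, -457, 1] [147, 176, 188]; 
295 [532, -333, 20] [103, 109, 108]; 298 [532, -341, 23] [100, 106, 105]; 301 [530, -349, 31] [105, 109, 109]; 304 [529, -357, 34] [103, 108, 104]; 307 [511, -367, 102] [90, 88, 91]; 310 [507, -374, 115] [99, 98, 101]; 313 [535, -378, 12] [58, 61, 61]; 316 [535, -386, 12] [61, 62, 63]; 319 [534, -393, 14] [63, 63, 62]; 322 [535, -401, 13] [61, 67, 62]; 325 [535, -408, 10] [66, 65, 68]; 328 [535, -416, 11] [60, 61, 60]; 331 [533, -423, 20] [57, 57, 58]; 334 [535, -431, 14] [65, 67, 65]; 337 [535, -438, 13] [67, 69, 71]; 340 [535, -446, 12] [69, 70, 67]; 343 [535, -454, 12] [62, 62, 60]; 346 [535, -461, 12] [34, 34, 37]; 349 [535, -469, 13] [57, 57, 51]; 352 [535, -476, 13] [76, 76, 77]; 355 [527, -481, 42] [76, 79, 76]; 358 [510, -483, 107] [112, 115, 118]; 361 [535, -499, 12] [104, 107, 105]; 364 [536, -506, 10] [95, 94, 93]; 367 [536, -514, 8] [91, 88, 86];
```

```bash
python3 - <<'E'
from h import *
def circ(q):
    for it in range(6):
        A=np.c_[2*q[:,:2],np.ones(len(q))]; s=np.linalg.lstsq(A,(q[:,:2]**2).sum(1),rcond=None)[0]
        r=np.sqrt(s[2]+s[0]**2+s[1]**2); e=abs(np.hypot(*(q[:,:2]-s[:2]).T)-r); n=len(q);q=q[e<max(.003,np.median(e)*2.5)]
    return s[:2].round(4),r.round(4),n,e.max().round(4)
for n in("scene0","top0"):
    im,P=pts(n);_,d,K,R,t=load(n); Z=P[...,2]
    near=(np.hypot(P[...,0]-.52,P[...,1]+.425)<.085)
    print(n,"rim",circ(P[near&(abs(Z-.114)<.003)]))
    # inner mouth by colour in image: dark interior via depth discontinuity -> contour of interior
    if n=="top0":
        inn=(near&(Z<.09)&(np.hypot(P[...,0]-.51,P[...,1]+.425)<.075)).astype(np.uint8)
    # ring top via brightness
    hsv=cv2.cvtColor(im,cv2.COLOR_RGB2HSV).astype(int)
    a=im.astype(int)
    m=((a[...,0]-a[...,2]>18)&(abs(P[...,0]-.42)<.08)&(abs(P[...,1]+.228)<.06)).astype(np.uint8)
    k,l,st,ce=cv2.connectedComponentsWithStats(m); i=1+st[1:,4].argmax(); m=l==i
    print("ring",st[i])
    ys,xs=np.nonzero(m)
    if n=="top0":
        thr=110
        tm=m&(a[...,0]>thr)
        for y in range(ys.min(),ys.max()+1): print(y,' '.join('%3d'%a[y,x,0] if m[y,x] else '  .' for x in range(xs.min(),xs.max()+1)))
    uv=np.c_[xs,ys]
    print("silhouette on z=.084",cv2.minAreaRect((plane(K,R,t,uv,.084)[:,:2]*1000).astype(np.float32)))
    print("silhouette on z=0",cv2.minAreaRect((plane(K,R,t,uv,.0)[:,:2]*1000).astype(np.float32)))
    # lid
    g=(a[...,1]-a[...,0]>40)&(a[...,1]-a[...,2]>20)&(np.hypot(P[...,0]-.559,P[...,1]+.248)<.09)
    print("lid top circ from outline", )
    cn=max(cv2.findContours(g.astype(np.uint8),cv2.RETR_EXTERNAL,cv2.CHAIN_APPROX_NONE)[0],key=len)[:,0]
    print(circ(plane(K,R,t,cn,.029)))
    b=g&(Z>.053); q=P[b]; print("bar",b.sum(),np.median(q[:,2]),cv2.minAreaRect((plane(K,R,t,np.c_[np.nonzero(b)[::-1]],.060)[:,:2]*1000).astype(np.float32)))
    for nm,c0 in(("box",None),):
        m=(Z>.16)&(Z<.2)&(P[...,0]>.2)&(P[...,1]>-.3)&(P[...,1]<.4); q=P[m]; print("box",q.min(0).round(3),q.max(0).round(3),cv2.minAreaRect((q[:,:2]*1000).astype(np.float32)))
E
```

```text
scene0 rim (array([ 0.518 , -0.4271]), np.float64(0.0534), 241, np.float64(0.0029))
ring [256 191  18  33 543]
silhouette on z=.084 ((390.3966369628906, -262.5906677246094), (125.27198791503906, 40.90275192260742), 41.24666213989258)
silhouette on z=0 ((467.8924255371094, -186.74807739257812), (144.7101593017578, 47.2495231628418), 41.24667739868164)
lid top circ from outline
(array([ 0.5526, -0.2538]), np.float64(0.0747), 120, np.float64(0.0117))
bar 203 0.060473515892409395 ((559.514892578125, -248.46778869628906), (30.26611328125, 91.70398712158203), 48.79640579223633)
box [ 0.329 -0.3    0.16 ] [2.181 0.399 0.2  ] ((1290.89794921875, -58.250732421875), (1865.95166015625, 693.4908447265625), 7.0755228996276855)
top0 rim (array([ 0.5165, -0.4262]), np.float64(0.0535), 267, np.float64(0.0026))
ring [238 201  21  21 215]
201   .   .   .   .   .   .   .   . 112 110 109 114 115 115   .   .   .   .   .   .   .
202   .   .   .   .   .   . 115 106  99  92  93  96 115 114 106   .   .   .   .   .   .
203   .   .   .   . 111 112  98  92  79  67  75  85 104 117 107  91   .   .   .   .   .
204
[... 1502 characters left out ...]
 .   .   .   .   .   .   .   .  64   .  61   .   .   .   .   .   .   .   .   .
silhouette on z=.084 ((418.5511169433594, -230.65150451660156), (44.63551712036133, 40.84471130371094), 31.937654495239258)
silhouette on z=0 ((431.3978271484375, -213.78829956054688), (48.951026916503906, 44.79370880126953), 31.937660217285156)
lid top circ from outline
(array([ 0.5613, -0.2461]), np.float64(0.066), 148, np.float64(0.0023))
bar 281 0.06026950417950056 ((561.0640869140625, -245.9353790283203), (19.785831451416016, 90.98739624023438), 48.34336853027344)
box [ 0.327 -0.121  0.16 ] [0.485 0.186 0.187] ((404.3287353515625, 32.46156311035156), (129.37037658691406, 300.7769470214844), 8.284394264221191)
```

```bash
cat >> h.py <<'E'
def go(x,y,z,yaw=None):
    """print shift (units) in tool axes + spin to reach world x,y,z, tool-x yaw deg"""
    from rig import ctrl
    from scipy.spatial.transform import Rotation as Ro
    s=ctrl.sense(); Rm=Ro.from_quat(s['ee_rot']).as_matrix()
    sh=Rm.T@(np.array([x,y,z])-s['tcp_pos'])/.15
    cy=np.degrees(np.arctan2(Rm[1,0],Rm[0,0]))
    sp=0 if yaw is None else -(((yaw-cy+180)%360)-180)/360
    print("t",round(s['clock'],2),"tcp",s['tcp_pos'].round(4),"yaw",cy.round(1),"tilt",np.degrees(np.arccos(-Rm[2,2])).round(2),"F",s['force'].round(1),"M",s['moment'].round(2),"g",round(s['grip_width'],3),"j",s['joint_pos'].round(2))
    print("shift",sh.round(3),"spin",round(sp,4))
E
python3 - <<'E'
from h import *
_,d,K,R,t=load("top0")
print(plane(K,R,t,[[238,212.5],[250,200.5],[254.5,215.5],[246,208]],.082).round(4))
im,P=pts("top0"); Z=P[...,2]
m=(Z>.17)&(Z<.2)&(P[...,0]>.2)&(P[...,0]<.8)&(P[...,1]>-.3)&(P[...,1]<.4)
print(cv2.boxPoints(cv2.minAreaRect((P[m][:,:2]*1000).astype(np.float32))).round())
im,P=pts("scene0"); Z=P[...,2]
m=(Z>.17)&(Z<.2)&(P[...,0]>.2)&(P[...,0]<.8)&(P[...,1]>-.2)&(P[...,1]<.4)
print(cv2.boxPoints(cv2.minAreaRect((P[m][:,:2]*1000).astype(np.float32))).round())
go(.156,.605,.33)
E
```

```text
[[ 0.4151 -0.2092  0.082 ]
 [ 0.4432 -0.2357  0.082 ]
 [ 0.4084 -0.2474  0.082 ]
 [ 0.4256 -0.2271  0.082 ]]
[[ 321.  172.]
 [ 365. -125.]
 [ 443. -114.]
 [ 399.  183.]]
[[ 324.  168.]
 [ 364. -126.]
 [ 444. -116.]
 [ 404.  179.]]
t 0.1 tcp [0.1562 0.6048 0.2159] yaw 165.5 tilt 0.06 F [ 1.4  0.7 -0.8] M [0.04 0.   0.02] g 1.002 j [-1.36  0.42 -0.01  1.61  0.    1.11 -0.05]
shift [ 0.002 -0.    -0.761] spin 0
```

```bash
python3 -m creep '[{"fingers":1,"xyz":[0,0,-0.4],"spin":0},{"fingers":1,"xyz":[0,0,-0.8],"spin":0},{"fingers":1,"xyz":[0,-0.4,-0.95],"spin":0.02},{"fingers":1,"xyz":[-0.2,-0.8,-1],"spin":0.04},{"fingers":1,"xyz":[-0.5,-1,-1],"spin":0.06}]' 20; python3 -c "
from h import *
go(.55,.2,.36,90)"
```

```text
clock: 0.72
tcp_pos: [0.1906, 0.4393, 0.3667]
ee_rot: [0.31, 0.951, 0.0, -0.0]
force: [0.8, -0.1, -0.3]
grip_width: 0.998
t 0.72 tcp [0.1906 0.4393 0.3667] yaw 143.8 tilt 0.02 F [ 0.8 -0.1 -0.3] M [ 0.05 -0.14  0.03] g 0.998 j [-1.31  0.04  0.08  1.75 -0.    1.35 -0.28]
shift [-2.876  0.126  0.044] spin 0.1495
```

```bash
python3 -m creep '[{"fingers":1,"xyz":[-0.4,-0.1,0],"spin":0.02},{"fingers":1,"xyz":[-0.8,-0.2,0],"spin":0.04},{"fingers":1,"xyz":[-1,-0.5,0],"spin":0.06},{"fingers":1,"xyz":[-1,-0.9,0],"spin":0.08}]'; python3 -c "
from h import *
go(.5,.1,.36,90)"
```

```text
clock: 1.23
tcp_pos: [0.2326, 0.2397, 0.3662]
ee_rot: [0.54, 0.842, -0.0, -0.0]
force: [-0.5, -0.2, 2.0]
grip_width: 0.995
t 1.23 tcp [0.2326 0.2397 0.3662] yaw 114.6 tilt 0.06 F [-0.5 -0.2  2. ] M [-0.07  0.07 -0.  ] g 0.995 j [-1.14 -0.28  0.19  2.02  0.05  1.4  -0.53]
shift [-1.589  1.233  0.04 ] spin 0.0683
```

```bash
python3 -c "
from h import *
go(.45,-.1,.36,90)"
```

```text
t 1.23 tcp [0.2326 0.2397 0.3662] yaw 114.6 tilt 0.06 F [-0.5 -0.2  2. ] M [-0.07  0.07 -0.  ] g 0.995 j [-1.14 -0.28  0.19  2.02  0.05  1.4  -0.53]
shift [-2.663  0.375  0.041] spin 0.0683
```

```bash
python3 -m creep '[{"fingers":1,"xyz":[-0.1,0.35,0],"spin":0},{"fingers":1,"xyz":[-0.4,0.6,0],"spin":0.02},{"fingers":1,"xyz":[-0.7,0.8,0],"spin":0.04},{"fingers":1,"xyz":[-1,0.95,0],"spin":0.068}]'; python3 -c "
from h import *
go(.427,-.1,.36,90);go(.427,-.231,.3,90)"
```

```text
clock: 1.72
tcp_pos: [0.4258, 0.1615, 0.3659]
ee_rot: [0.708, 0.706, -0.001, -0.0]
force: [-0.6, 0.9, 0.5]
grip_width: 0.999
t 1.73 tcp [0.4258 0.1615 0.3659] yaw 89.8 tilt 0.07 F [-0.6  0.9  0.5] M [-0.04  0.05 -0.09] g 0.999 j [-0.94 -0.03  0.5   1.81  0.01  1.35 -0.44]
shift [-1.743  0.013  0.041] spin -0.0004
t 1.73 tcp [0.4258 0.1615 0.3659] yaw 89.8 tilt 0.07 F [-0.6  0.9  0.5] M [-0.04  0.05 -0.09] g 0.999 j [-0.94 -0.03  0.5   1.81  0.01  1.35 -0.44]
shift [-2.616  0.015  0.441] spin -0.0004
```

```bash
python3 -m creep '[{"fingers":1,"xyz":[-0.4,0,0],"spin":0},{"fingers":1,"xyz":[-0.8,0,0],"spin":0},{"fingers":1,"xyz":[-1,0,0],"spin":0},{"fingers":1,"xyz":[-1,0,0],"spin":0}]';python3 -m creep '[{"fingers":1,"xyz":[-0.4,0,0],"spin":0},{"fingers":1,"xyz":[-0.8,0,0],"spin":0},{"fingers":1,"xyz":[-1,0,0],"spin":0},{"fingers":1,"xyz":[-1,0,0],"spin":0}]'; python3 -c "
from h import *
go(.427,-.231,.2,90)"
```

```text
clock: 2.22
tcp_pos: [0.4252, 0.0096, 0.3661]
ee_rot: [0.709, 0.705, -0.0, -0.0]
force: [-0.4, 0.9, -0.6]
grip_width: 1.001
clock: 2.72
tcp_pos: [0.4242, -0.1414, 0.3661]
ee_rot: [0.71, 0.704, -0.0, -0.0]
force: [0.6, 0.7, -0.5]
grip_width: 1.0
t 2.73 tcp [ 0.4242 -0.1414  0.3661] yaw 89.5 tilt 0.06 F [ 0.6  0.7 -0.5] M [-0.08  0.06 -0.03] g 1.0 j [-0.68 -0.08  0.89  1.84  0.07  1.36  0.19]
shift [-0.597  0.024  1.107] spin -0.0014
```

```bash
python3 -m creep '[{"fingers":1,"xyz":[-0.4,0.02,0.2],"spin":0},{"fingers":1,"xyz":[-0.6,0.03,0.5],"spin":-0.0014},{"fingers":1,"xyz":[-0.6,0.03,0.8],"spin":-0.0014},{"fingers":1,"xyz":[-0.6,0.03,0.95],"spin":-0.0014},{"fingers":1,"xyz":[-0.6,0.03,1],"spin":-0.0014}]'; python3 -c "
from h import *
go(.427,-.231,.056,90)"
```

```text
clock: 3.35
tcp_pos: [0.4279, -0.23, 0.2147]
ee_rot: [0.707, 0.708, -0.001, -0.001]
force: [0.8, -0.1, -0.5]
grip_width: 1.002
t 3.35 tcp [ 0.4279 -0.23    0.2147] yaw 90.1 tilt 0.2 F [ 0.8 -0.1 -0.5] M [-0.04  0.07 -0.03] g 1.002 j [-0.44  0.27  1.02  1.97 -0.27  1.04  0.7 ]
shift [-0.007 -0.002  1.058] spin 0.0003
```

```bash
python3 -c "
from h import *
snap('scene',1);snap('top',1)
a=cv2.imread('pics/scene1.png');b=cv2.imread('pics/top1.png')
cv2.imwrite('pics/both1.png',cv2.resize(np.vstack([a[80:330,100:500],b[80:330,130:530]]),(640,800))[:600*800//800] if 0 else np.hstack([a[80:330,100:500],b[80:330,130:530]]))"
```

```text
(no output)
```

View pics/both1.png

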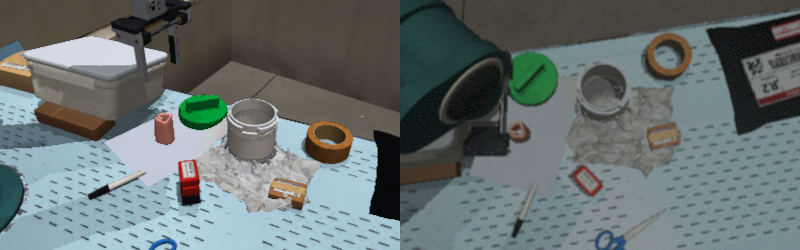

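The left half shows the open fingers above and behind the ring at crop (165,125). In the right half the arm covers part of the ring at (518,132), and the lid and tub haven't moved. Going down now.

```bash
python3 -m creep '[{"fingers":1,"xyz":[0,0,0.3],"spin":0},{"fingers":1,"xyz":[0,0,0.55],"spin":0},{"fingers":1,"xyz":[0,0,0.8],"spin":0},{"fingers":1,"xyz":[0,0,1],"spin":0},{"fingers":1,"xyz":[0,0,1],"spin":0}]' && python3 -c "
from h import *
go(.427,-.231,.056,90)"; python3 -m creep '[{"fingers":0.3,"xyz":[0,0,0.05],"spin":0},{"fingers":-0.3,"xyz":[0,0,0.05],"spin":0},{"fingers":-0.8,"xyz":[0,0,0.05],"spin":0},{"fingers":-0.8,"xyz":[0,0,0.05],"spin":0},{"fingers":-0.8,"xyz":[0,0,0.05],"spin":0}]' 10;  python3 -c "
from h import *
go(.427,-.231,.3,90)"
```

```text
clock: 4.08
tcp_pos: [0.428, -0.2301, 0.0656]
ee_rot: [0.706, 0.708, -0.001, -0.001]
force: [0.3, -0.3, 1.0]
grip_width: 0.998
t 4.08 tcp [ 0.428  -0.2301  0.0656] yaw 90.1 tilt 0.17 F [ 0.3 -0.3  1. ] M [-0.11  0.07 -0.02] g 0.998 j [-0.23  0.52  0.81  2.09 -0.55  0.76  0.94]
shift [-0.006 -0.006  0.064] spin 0.0003
clock: 4.7
tcp_pos: [0.428, -0.23, 0.0583]
ee_rot: [0.706, 0.708, -0.001, -0.001]
force: [-0.4, -0.4, -0.1]
grip_width: 0.503
t 4.7 tcp [ 0.428  -0.23    0.0583] yaw 90.1 tilt 0.16 F [-0.4 -0.4 -0.1] M [-0.08  0.13  0.04] g 0.503 j [-0.22  0.53  0.8   2.1  -0.57  0.74  0.95]
shift [-0.006 -0.011 -1.611] spin 0.0003
```

```bash
python3 -m creep '[{"fingers":-0.8,"xyz":[0,0,0],"spin":0},{"fingers":-0.8,"xyz":[0,0,-0.05],"spin":0},{"fingers":-0.8,"xyz":[0,0,-0.3],"spin":0},{"fingers":-0.8,"xyz":[0,0,-0.65],"spin":0},{"fingers":-0.8,"xyz":[0,0,-1],"spin":0}]';python3 -m creep '[{"fingers":-0.8,"xyz":[0,0,-0.3],"spin":0},{"fingers":-0.8,"xyz":[0,0,-0.4],"spin":0}]';  python3 -c "
from h import *
snap('scene',2)
cv2.imwrite('pics/s2.png',cv2.resize(cv2.imread('pics/scene2.png')[50:300,150:450],None,fx=2.5,fy=2.4))
go(.517,-.4265,.275,90)"
```

```text
clock: 5.32
tcp_pos: [0.428, -0.2303, 0.2102]
ee_rot: [0.707, 0.708, -0.001, -0.001]
force: [1.0, 0.4, 0.7]
grip_width: 0.465
clock: 5.58
tcp_pos: [0.4287, -0.2308, 0.2726]
ee_rot: [0.707, 0.708, 0.0, -0.0]
force: [-0.1, 0.3, 0.0]
grip_width: 0.466
t 5.62 tcp [ 0.4289 -0.2308  0.2728] yaw 90.1 tilt 0.03 F [ 0.2 -0.7  2.3] M [-0.14 -0.01  0.01] g 0.46 j [-0.53  0.19  1.09  1.9  -0.19  1.16  0.63]
shift [-1.306  0.586 -0.015] spin 0.0002
```

View pics/s2.png

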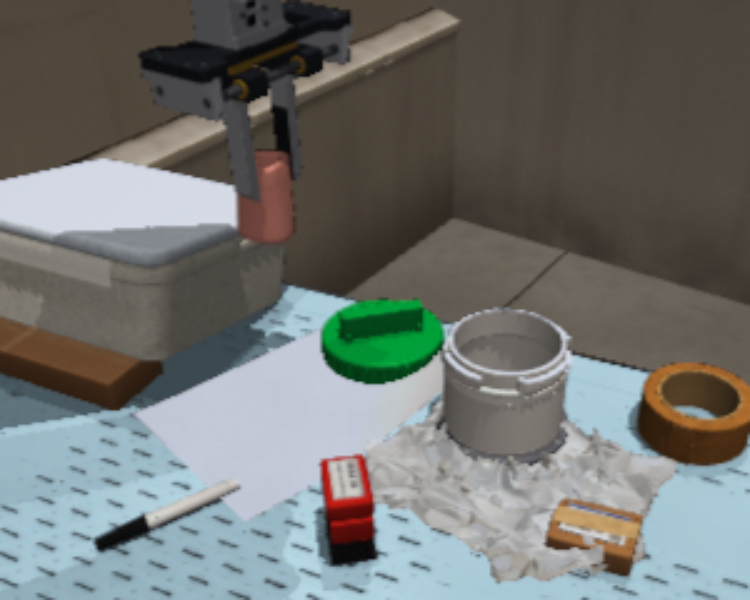

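The ring is held between the fingers at (265,190). Carrying it to the tub.

```bash
python3 -m creep '[{"fingers":-0.8,"xyz":[-0.15,0.25,0],"spin":0},{"fingers":-0.8,"xyz":[-0.45,0.5,0.1],"spin":0},{"fingers":-0.8,"xyz":[-0.75,0.6,0.2],"spin":0},{"fingers":-0.8,"xyz":[-1,0.6,0.3],"spin":0}]';python3 -c "
from h import *
go(.519,-.428,.215,90)"
```

```text
clock: 6.12
tcp_pos: [0.519, -0.3822, 0.2246]
ee_rot: [0.707, 0.708, -0.001, -0.002]
force: [-0.0, 0.2, -0.1]
grip_width: 0.466
t 6.12 tcp [ 0.519  -0.3822  0.2246] yaw 90.1 tilt 0.19 F [-0.   0.2 -0.1] M [-0.05  0.01 -0.02] g 0.466 j [-0.04  0.61  0.93  1.57 -0.51  1.22  0.99]
shift [-0.306 -0.     0.064] spin 0.0002
```

```bash
python3 -m creep '[{"fingers":-0.8,"xyz":[-0.3,0,0.05],"spin":0},{"fingers":-0.8,"xyz":[-0.306,0,0.1],"spin":0},{"fingers":-0.8,"xyz":[-0.306,0,0.35],"spin":0},{"fingers":-0.8,"xyz":[-0.306,0,0.6],"spin":0}]';python3 -c "
from h import *
snap('top',3);snap('scene',3)
a=cv2.imread('pics/scene3.png');b=cv2.imread('pics/top3.png')
cv2.imwrite('pics/both3.png',cv2.resize(np.hstack([a[100:260,260:460],b[80:240,230:430]]),None,fx=2,fy=2))
go(.519,-.428,.088,90)"
```

```text
clock: 6.62
tcp_pos: [0.5184, -0.4271, 0.1323]
ee_rot: [0.707, 0.708, -0.0, -0.002]
force: [0.9, -0.0, -1.1]
grip_width: 0.462
t 6.72 tcp [ 0.5173 -0.4257  0.1299] yaw 90.1 tilt 0.57 F [0.  0.5 0.9] M [-0.06  0.05 -0.02] g 0.461 j [ 0.09  0.74  0.85  1.58 -0.6   1.11  1.09]
shift [-0.017  0.014  0.279] spin 0.0002
```

View pics/both3.png

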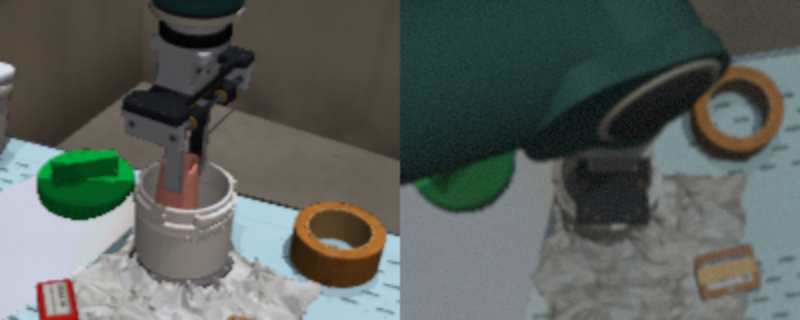

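The ring is inside the tub mouth at left (180,185), centred and clear of the rim. Lowering it and letting go.

```bash
python3 -m creep '[{"fingers":-0.8,"xyz":[-0.01,0.01,0.15],"spin":0},{"fingers":-0.8,"xyz":[-0.01,0.01,0.29],"spin":0},{"fingers":-0.8,"xyz":[-0.01,0.01,0.29],"spin":0},{"fingers":0.1,"xyz":[-0.01,0.01,0.29],"spin":0},{"fingers":0.3,"xyz":[-0.01,0.01,0.29],"spin":0}]';python3 -c "
from h import *
go(.519,-.428,.25,90)"; python3 -m creep '[{"fingers":0.3,"xyz":[0,0,0],"spin":0},{"fingers":0.3,"xyz":[0,0,-0.3],"spin":0},{"fingers":0.3,"xyz":[0,0,-0.7],"spin":0},{"fingers":0.3,"xyz":[0,0,-1],"spin":0}]'
```

```text
clock: 7.35
tcp_pos: [0.5187, -0.4273, 0.0873]
ee_rot: [0.707, 0.708, -0.001, -0.004]
force: [-0.0, 0.5, 0.1]
grip_width: 0.618
t 7.35 tcp [ 0.5187 -0.4273  0.0873] yaw 90.1 tilt 0.5 F [-0.   0.5  0.1] M [-0.11  0.    0.  ] g 0.618 j [ 0.12  0.79  0.81  1.6  -0.64  1.04  1.12]
shift [ 1.000e-03 -6.000e-03 -1.084e+00] spin 0.0002
clock: 7.85
tcp_pos: [0.5198, -0.4284, 0.2402]
ee_rot: [0.707, 0.707, -0.001, -0.003]
force: [-0.6, -0.3, -0.8]
grip_width: 0.648
```

```bash
python3 -m creep '[{"fingers":0.2,"xyz":[0.3,0.1,0],"spin":0.028},{"fingers":0.2,"xyz":[0.6,0.2,0],"spin":0.056},{"fingers":0.2,"xyz":[0.9,0.27,0],"spin":0.084},{"fingers":0.2,"xyz":[1,0.27,0],"spin":0.112},{"fingers":0.2,"xyz":[1,0.27,0],"spin":0.14}]';python3 -c "
from h import *
snap('top',4)
im,P=pts('top4')
cv2.imwrite('pics/t4.png',cv2.resize(im[100:240,200:420,::-1],None,fx=3,fy=3))
go(.5605,-.247,.18,-41.5)"
```

```text
clock: 8.48
tcp_pos: [0.5608, -0.2766, 0.241]
ee_rot: [0.941, 0.338, -0.002, -0.003]
force: [0.3, 0.2, -0.0]
grip_width: 0.598
t 8.53 tcp [ 0.5606 -0.2773  0.2408] yaw 38.9 tilt 0.39 F [-0.8  0.8 -0.4] M [-0.07  0.11 -0.04] g 0.602 j [-0.34  0.67  1.16  1.61 -0.63  1.3   0.03]
shift [ 0.127 -0.155  0.406] spin 0.2233
```

View pics/t4.png

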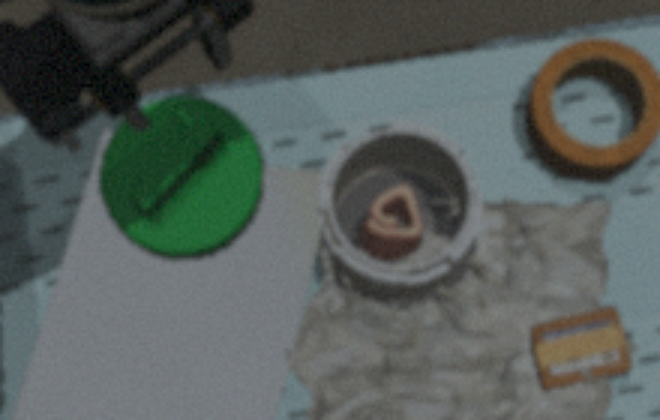

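The ring stands in the tub at (392,215), well below the rim. The lid is still in place at (182,175).

```bash
python3 -m creep '[{"fingers":0.2,"xyz":[0.05,0,0.1],"spin":0.028},{"fingers":0.2,"xyz":[0.1,0,0.2],"spin":0.056},{"fingers":0.2,"xyz":[0.127,-0.1,0.3],"spin":0.084},{"fingers":0.2,"xyz":[0.127,-0.155,0.4],"spin":0.112},{"fingers":0.2,"xyz":[0.127,-0.155,0.4],"spin":0.14}]';python3 -m creep '[{"fingers":0.2,"xyz":[0,0,0],"spin":0.028},{"fingers":0.2,"xyz":[0,0,0],"spin":0.056},{"fingers":0.2,"xyz":[0,0,0],"spin":0.084},{"fingers":0.2,"xyz":[0,0,0],"spin":0.086}]';python3 -c "
from h import *
go(.5605,-.247,.10,-41.5)"
```

```text
clock: 9.15
tcp_pos: [0.5601, -0.2463, 0.1801]
ee_rot: [0.995, -0.101, -0.003, -0.002]
force: [-0.0, -0.7, 1.0]
grip_width: 0.601
clock: 9.65
tcp_pos: [0.5601, -0.2465, 0.1803]
ee_rot: [0.932, -0.362, -0.004, -0.001]
force: [-0.8, 0.5, 0.2]
grip_width: 0.601
t 9.65 tcp [ 0.5601 -0.2465  0.1803] yaw -42.5 tilt 0.45 F [-0.8  0.5  0.2] M [ 0.11  0.13 -0.01] g 0.601 j [-0.43  0.78  1.23  1.7  -0.78  1.25 -1.32]
shift [0.008 0.    0.535] spin -0.0027
```

```bash
python3 -m creep '[{"fingers":0.2,"xyz":[0.004,0,0.1],"spin":-0.001},{"fingers":0.2,"xyz":[0.004,0,0.2],"spin":-0.0027}]';python3 -c "
from h import *
go(.5605,-.247,.10,-41.5)"
```

```text
clock: 9.9
tcp_pos: [0.5602, -0.2467, 0.149]
ee_rot: [0.936, -0.353, -0.004, -0.001]
force: [-0.4, -0.7, -0.3]
grip_width: 0.603
t 9.9 tcp [ 0.5602 -0.2467  0.149 ] yaw -41.3 tilt 0.47 F [-0.4 -0.7 -0.3] M [ 0.02  0.11 -0.02] g 0.603 j [-0.41  0.81  1.19  1.73 -0.81  1.2  -1.28]
shift [0.005 0.    0.327] spin 0.0006
```

```bash
python3 -m creep '[{"fingers":0.2,"xyz":[0.003,0,0.2],"spin":0},{"fingers":0.2,"xyz":[0.003,0,0.4],"spin":0},{"fingers":0.2,"xyz":[0.003,0,0.55],"spin":0},{"fingers":0.2,"xyz":[0.003,0,0.6],"spin":0}]';python3 -c "
from h import *
go(.5605,-.247,.0435,-41.5)"
```

```text
clock: 10.4
tcp_pos: [0.5594, -0.2464, 0.0576]
ee_rot: [0.936, -0.352, -0.005, -0.001]
force: [-0.7, 1.0, 0.2]
grip_width: 0.6
t 10.4 tcp [ 0.5594 -0.2464  0.0576] yaw -41.2 tilt 0.56 F [-0.7  1.   0.2] M [0.07 0.15 0.01] g 0.6 j [-0.35  0.9   1.08  1.78 -0.91  1.07 -1.21]
shift [ 0.009 -0.002  0.094] spin 0.0007
```

```bash
python3 -m creep '[{"fingers":0.2,"xyz":[0.006,0,0.05],"spin":0},{"fingers":0.2,"xyz":[0.006,0,0.09],"spin":0},{"fingers":0,"xyz":[0.006,0,0.09],"spin":0}]' 50;python3 -c "
from h import *
go(.5605,-.247,.0435,-41.5)";python3 -m creep '[{"fingers":-0.5,"xyz":[0,0,0],"spin":0},{"fingers":-1,"xyz":[0,0,0],"spin":0},{"fingers":-1,"xyz":[0,0,0],"spin":0},{"fingers":-1,"xyz":[0,0,0],"spin":0},{"fingers":-1,"xyz":[0,0,0],"spin":0}]';python3 -c "
from h import *
go(.5605,-.247,.0435,-41.5)"
```

```text
clock: 10.78
tcp_pos: [0.56, -0.2469, 0.044]
ee_rot: [0.936, -0.352, -0.005, -0.001]
force: [-0.1, -0.6, -0.4]
grip_width: 0.531
t 10.78 tcp [ 0.56   -0.2469  0.044 ] yaw -41.2 tilt 0.55 F [-0.1 -0.6 -0.4] M [0.01 0.12 0.  ] g 0.531 j [-0.34  0.92  1.06  1.78 -0.93  1.05 -1.2 ]
shift [ 0.003 -0.002  0.004] spin 0.0007
clock: 11.4
tcp_pos: [0.5603, -0.2468, 0.0443]
ee_rot: [0.936, -0.352, -0.004, -0.001]
force: [1.1, 2.4, 5.5]
grip_width: 0.211
t 11.4 tcp [ 0.5603 -0.2468  0.0443] yaw -41.2 tilt 0.54 F [1.1 2.4 5.5] M [ 0.66 -0.11  0.07] g 0.211 j [-0.34  0.92  1.06  1.78 -0.93  1.05 -1.2 ]
shift [0.002 0.    0.005] spin 0.0008
```

```bash
python3 -m creep '[{"fingers":-1,"xyz":[0,0,-0.1],"spin":0},{"fingers":-1,"xyz":[0,0,-0.3],"spin":0},{"fingers":-1,"xyz":[0,0,-0.5],"spin":0},{"fingers":-1,"xyz":[0,0,-0.7],"spin":0},{"fingers":-1,"xyz":[0,0,-0.7],"spin":0}]' 60;python3 -c "
from h import *
snap('scene',5);snap('top',5)
a=cv2.imread('pics/scene5.png');b=cv2.imread('pics/top5.png')
cv2.imwrite('pics/both5.png',cv2.resize(np.hstack([a[80:260,230:430],b[80:260,190:390]]),None,fx=2,fy=2))
go(.517,-.4265,.175,None)"
```

```text
clock: 12.02
tcp_pos: [0.5616, -0.2481, 0.1517]
ee_rot: [0.936, -0.352, -0.003, -0.001]
force: [0.2, 0.1, -2.3]
grip_width: 0.212
t 12.12 tcp [ 0.5609 -0.2473  0.1492] yaw -41.2 tilt 0.55 F [-0.9  0.6 -1.6] M [0.06 0.12 0.01] g 0.213 j [-0.4   0.8   1.18  1.73 -0.79  1.19 -1.29]
shift [ 0.566  1.092 -0.177] spin 0
```

View pics/both5.png

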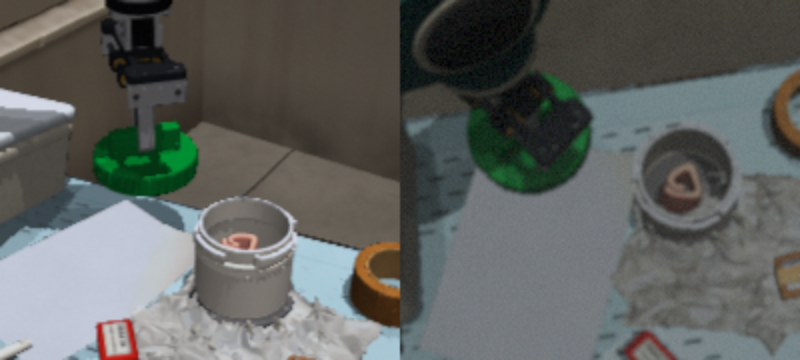

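The lid hangs level in the grip at left (145,160), and the ring is in the tub at (243,240). I'm carrying the lid over the tub; averaging the two cameras gives a target of (0.5173, -0.4262).

```bash
python3 -m creep '[{"fingers":-1,"xyz":[0.1,0.2,-0.17],"spin":0},{"fingers":-1,"xyz":[0.25,0.5,-0.2],"spin":0},{"fingers":-1,"xyz":[0.42,0.8,-0.2],"spin":0},{"fingers":-1,"xyz":[0.52,1,-0.2],"spin":0},{"fingers":-1,"xyz":[0.52,1,-0.2],"spin":0}]';python3 -c "
from h import *
go(.5173,-.4262,.170,None)"
```

```text
clock: 12.75
tcp_pos: [0.5186, -0.4141, 0.1775]
ee_rot: [0.935, -0.354, -0.005, -0.001]
force: [0.1, 0.1, -1.2]
grip_width: 0.206
t 12.75 tcp [ 0.5186 -0.4141  0.1775] yaw -41.5 tilt 0.63 F [ 0.1  0.1 -1.2] M [0.05 0.18 0.04] g 0.206 j [-0.06  0.82  1.13  1.56 -0.76  1.27 -1.1 ]
shift [0.047 0.066 0.049] spin 0
```

```bash
python3 -m creep '[{"fingers":-1,"xyz":[0.047,0.066,0],"spin":0},{"fingers":-1,"xyz":[0.047,0.066,0.05],"spin":0},{"fingers":-1,"xyz":[0.047,0.066,0.05],"spin":0}]';python3 -c "
from h import *
snap('scene',6);snap('top',6)
a=cv2.imread('pics/scene6.png');b=cv2.imread('pics/top6.png')
cv2.imwrite('pics/both6.png',cv2.resize(np.hstack([a[120:240,280:430],b[100:220,260:410]]),None,fx=2.6,fy=2.6))
go(.5173,-.4262,.158,None)"
```

```text
clock: 13.12
tcp_pos: [0.5174, -0.4254, 0.1689]
ee_rot: [0.935, -0.354, -0.006, -0.001]
force: [0.5, 0.2, -2.1]
grip_width: 0.21
t 13.22 tcp [ 0.5176 -0.4256  0.1697] yaw -41.4 tilt 0.65 F [ 0.1  0.  -1.1] M [ 0.02  0.12 -0.01] g 0.207 j [-0.03  0.83  1.12  1.55 -0.77  1.27 -1.09]
shift [0.002 0.005 0.078] spin 0
```

View pics/both6.png

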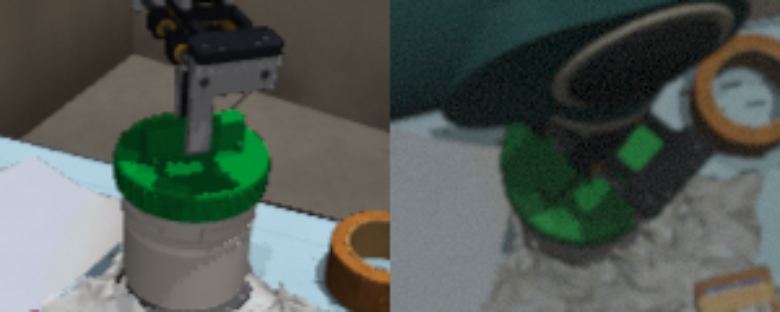

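The lid sits centred just above the tub, at left (190,165). Lowering it gently while watching the force.

```bash
python3 -m creep '[{"fingers":-1,"xyz":[0.002,0.003,0.04],"spin":0},{"fingers":-1,"xyz":[0.002,0.003,0.08],"spin":0},{"fingers":-1,"xyz":[0.002,0.003,0.1],"spin":0}]';python3 -c "
from h import *
go(.5173,-.4262,.150,None)"
```

```text
clock: 13.6
tcp_pos: [0.5174, -0.4257, 0.1541]
ee_rot: [0.935, -0.354, -0.006, -0.001]
force: [-0.3, 0.0, -1.9]
grip_width: 0.211
t 13.6 tcp [ 0.5174 -0.4257  0.1541] yaw -41.4 tilt 0.68 F [-0.3  0.  -1.9] M [0.02 0.14 0.01] g 0.211 j [-0.03  0.85  1.11  1.56 -0.78  1.24 -1.08]
shift [0.002 0.003 0.027] spin 0
```

```bash
python3 -m creep '[{"fingers":-1,"xyz":[0,0,0.015],"spin":0},{"fingers":-1,"xyz":[0,0,0.03],"spin":0}]';python3 -c "
from h import *
go(.5173,-.4262,.148,None)"
```

```text
clock: 13.85
tcp_pos: [0.5173, -0.4259, 0.1503]
ee_rot: [0.935, -0.354, -0.006, -0.001]
force: [-5.1, 8.9, 25.7]
grip_width: 0.205
t 13.85 tcp [ 0.5173 -0.4259  0.1503] yaw -41.4 tilt 0.66 F [-5.1  8.9 25.7] M [ 2.29  1.35 -0.06] g 0.205 j [-0.03  0.85  1.1   1.57 -0.79  1.24 -1.08]
shift [0.001 0.002 0.015] spin 0
```

```bash
python3 -m creep '[{"fingers":-1,"xyz":[0,0,-0.001],"spin":-0.014},{"fingers":-1,"xyz":[0,0,-0.001],"spin":-0.028}]';python3 -c "
from h import *
go(.5173,-.4262,.148,None)"
```

```text
clock: 14.1
tcp_pos: [0.5173, -0.4262, 0.1507]
ee_rot: [0.963, -0.269, -0.005, -0.002]
force: [-0.1, -0.5, 0.5]
grip_width: 0.214
t 14.1 tcp [ 0.5173 -0.4262  0.1507] yaw -31.2 tilt 0.63 F [-0.1 -0.5  0.5] M [-0.14  0.18 -0.08] g 0.214 j [-0.01  0.83  1.07  1.56 -0.76  1.22 -0.92]
shift [0.    0.    0.018] spin 0
```

```bash
python3 -m creep '[{"fingers":-1,"xyz":[0,0,0.005],"spin":-0.01},{"fingers":-1,"xyz":[0,0,0.007],"spin":-0.02}]';python3 -c "
from h import *
go(.5173,-.4262,.148,None)";python3 -m creep '[{"fingers":-1,"xyz":[0,0,0.005],"spin":-0.01},{"fingers":-1,"xyz":[0,0,0.005],"spin":-0.02}]';python3 -c "
from h import *
go(.5173,-.4262,.148,None)"
```

```text
clock: 14.35
tcp_pos: [0.5175, -0.4267, 0.1505]
ee_rot: [0.978, -0.207, -0.004, -0.002]
force: [0.6, 0.9, 7.8]
grip_width: 0.207
t 14.35 tcp [ 0.5175 -0.4267  0.1505] yaw -23.9 tilt 0.54 F [0.6 0.9 7.8] M [-0.09  0.29 -0.3 ] g 0.207 j [-0.    0.81  1.04  1.56 -0.73  1.21 -0.8 ]
shift [-0.002 -0.003  0.016] spin 0
clock: 14.6
tcp_pos: [0.5174, -0.4269, 0.1498]
ee_rot: [0.99, -0.144, -0.004, -0.002]
force: [-0.0, -0.0, -2.5]
grip_width: 0.21
t 14.6 tcp [ 0.5174 -0.4269  0.1498] yaw -16.6 tilt 0.52 F [-0.  -0.  -2.5] M [-0.01  0.16  0.03] g 0.21 j [ 0.01  0.8   1.02  1.56 -0.71  1.19 -0.69]
shift [-0.002 -0.004  0.012] spin 0
```

```bash
python3 -m creep '[{"fingers":-1,"xyz":[0,0,0.008],"spin":0},{"fingers":-1,"xyz":[0,0,0.016],"spin":0}]';python3 -c "
from h import *
go(.5173,-.4262,.138,None)"
```

```text
clock: 14.85
tcp_pos: [0.5174, -0.4269, 0.1473]
ee_rot: [0.989, -0.145, -0.004, -0.002]
force: [0.2, -0.1, -1.5]
grip_width: 0.209
t 14.85 tcp [ 0.5174 -0.4269  0.1473] yaw -16.7 tilt 0.52 F [ 0.2 -0.1 -1.5] M [-0.    0.17 -0.  ] g 0.209 j [ 0.01  0.8   1.01  1.57 -0.71  1.19 -0.69]
shift [-0.001 -0.004  0.062] spin 0
```

It dropped through with no resistance, so the lugs are in the gap. Letting it down.

```bash
python3 -m creep '[{"fingers":-1,"xyz":[0,0,0.02],"spin":0},{"fingers":-1,"xyz":[0,0,0.04],"spin":0},{"fingers":-1,"xyz":[0,0,0.053],"spin":0},{"fingers":-1,"xyz":[0,0,0.053],"spin":0}]';python3 -c "
from h import *
go(.5173,-.4262,.138,None)"
```

```text
clock: 15.35
tcp_pos: [0.5173, -0.4268, 0.1392]
ee_rot: [0.989, -0.145, -0.004, -0.002]
force: [-0.6, 0.6, -1.8]
grip_width: 0.21
t 15.35 tcp [ 0.5173 -0.4268  0.1392] yaw -16.7 tilt 0.54 F [-0.6  0.6 -1.8] M [ 0.02  0.12 -0.03] g 0.21 j [ 0.02  0.81  1.01  1.57 -0.72  1.18 -0.69]
shift [-0.001 -0.004  0.008] spin 0
```

```bash
python3 -m creep '[{"fingers":-1,"xyz":[0,0,0.006],"spin":0},{"fingers":-1,"xyz":[0,0,0.008],"spin":0},{"fingers":-1,"xyz":[0,0,0.008],"spin":0}]';python3 -c "
from h import *
go(.5173,-.4262,.138,None)
snap('scene',7)
cv2.imwrite('pics/s7.png',cv2.resize(cv2.imread('pics/scene7.png')[120:270,260:440],None,fx=4,fy=4))"
```

```text
clock: 15.72
tcp_pos: [0.5174, -0.427, 0.1385]
ee_rot: [0.989, -0.145, -0.004, -0.002]
force: [-1.3, 1.2, 5.0]
grip_width: 0.205
t 15.72 tcp [ 0.5174 -0.427   0.1385] yaw -16.7 tilt 0.5 F [-1.3  1.2  5. ] M [0.4  0.47 0.01] g 0.205 j [ 0.02  0.81  1.01  1.57 -0.72  1.18 -0.69]
shift [-0.002 -0.005  0.004] spin 0
```

View pics/s7.png

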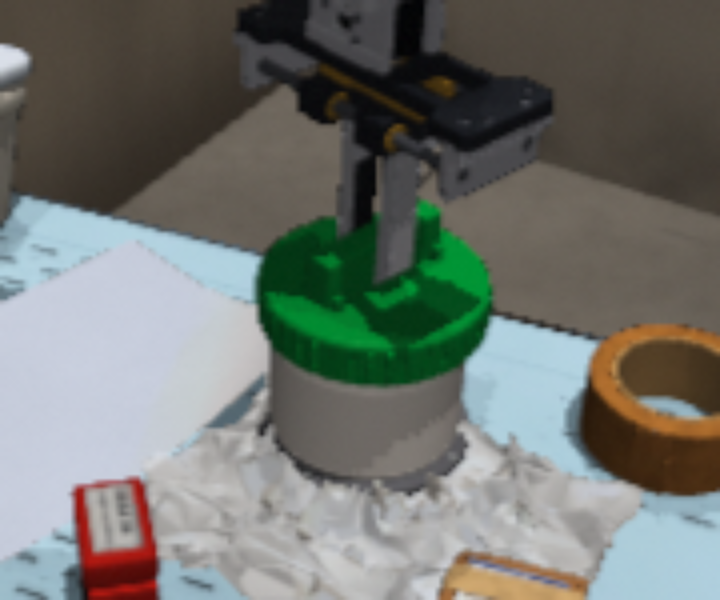

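The lid sits level in the thread start at (375,300), 24.5 mm above the mouth. Screwing clockwise, following the thread down.

```bash
python3 -m creep '[{"fingers":-1,"xyz":[0,0,0],"spin":0.015},{"fingers":-1,"xyz":[0,0,0.002],"spin":0.03},{"fingers":-1,"xyz":[0,0,0.004],"spin":0.045}]';python3 -c "
from h import *
go(.5173,-.4262,.138,None)"
```

```text
clock: 16.15
tcp_pos: [0.5174, -0.4268, 0.1379]
ee_rot: [0.959, -0.284, -0.004, -0.001]
force: [-0.2, 1.4, -1.6]
grip_width: 0.21
t 16.15 tcp [ 0.5174 -0.4268  0.1379] yaw -33.0 tilt 0.51 F [-0.2  1.4 -1.6] M [0.48 0.32 0.  ] g 0.21 j [-0.01  0.85  1.06  1.57 -0.77  1.2  -0.94]
shift [-0.003 -0.003 -0.   ] spin 0
```

```bash
python3 -m creep '[{"fingers":-1,"xyz":[0,0,0.003],"spin":0.015},{"fingers":-1,"xyz":[0,0,0.006],"spin":0.03},{"fingers":-1,"xyz":[0,0,0.01],"spin":0.045}]';python3 -c "
from h import *
go(.5173,-.4262,.138,None)"
```

```text
clock: 16.52
tcp_pos: [0.5175, -0.4263, 0.1363]
ee_rot: [0.908, -0.418, -0.005, -0.001]
force: [-0.5, 3.8, -1.4]
grip_width: 0.209
t 16.52 tcp [ 0.5175 -0.4263  0.1363] yaw -49.4 tilt 0.54 F [-0.5  3.8 -1.4] M [0.88 0.31 0.16] g 0.209 j [-0.03  0.88  1.12  1.58 -0.83  1.23 -1.19]
shift [-0.002  0.    -0.011] spin 0
```

```bash
python3 -m creep '[{"fingers":-1,"xyz":[0,0,0.003],"spin":0.015},{"fingers":-1,"xyz":[0,0,0.006],"spin":0.03},{"fingers":-1,"xyz":[0,0,0.01],"spin":0.045}]';python3 -c "
from h import *
go(.5173,-.4262,.134,None)"
```

```text
clock: 16.9
tcp_pos: [0.5177, -0.4257, 0.1346]
ee_rot: [0.84, -0.543, -0.005, -0.001]
force: [-0.5, 3.0, -1.7]
grip_width: 0.21
t 16.9 tcp [ 0.5177 -0.4257  0.1346] yaw -65.8 tilt 0.59 F [-0.5  3.  -1.7] M [1.   0.13 0.03] g 0.21 j [-0.05  0.91  1.16  1.58 -0.87  1.26 -1.45]
shift [0.002 0.004 0.004] spin 0
```

```bash
python3 -m creep '[{"fingers":-1,"xyz":[0,0,0.002],"spin":0.01},{"fingers":-1,"xyz":[0,0,0.004],"spin":0.02},{"fingers":-1,"xyz":[0,0,0.004],"spin":0.02}]';python3 -c "
from h import *
go(.5173,-.4262,.134,None)"
```

```text
clock: 17.27
tcp_pos: [0.5182, -0.4253, 0.1344]
ee_rot: [0.804, -0.595, -0.005, -0.001]
force: [0.1, 4.2, 3.9]
grip_width: 0.21
t 17.27 tcp [ 0.5182 -0.4253  0.1344] yaw -73.0 tilt 0.58 F [0.1 4.2 3.9] M [ 1.06 -0.28  0.16] g 0.21 j [-0.05  0.92  1.18  1.58 -0.88  1.26 -1.57]
shift [0.004 0.007 0.003] spin 0
```

```bash
python3 -m creep '[{"fingers":-1,"xyz":[0,0,0.002],"spin":0.01},{"fingers":-1,"xyz":[0,0,0.003],"spin":0.02},{"fingers":-1,"xyz":[0,0,0.003],"spin":0.02}]';python3 -c "
from h import *
go(.5173,-.4262,.134,None)"
```

```text
clock: 17.65
tcp_pos: [0.5189, -0.4252, 0.1344]
ee_rot: [0.766, -0.643, -0.005, -0.001]
force: [1.1, 3.3, 4.9]
grip_width: 0.218
t 17.65 tcp [ 0.5189 -0.4252  0.1344] yaw -80.1 tilt 0.54 F [1.1 3.3 4.9] M [ 0.55 -0.41  1.44] g 0.218 j [-0.06  0.93  1.19  1.58 -0.89  1.27 -1.68]
shift [0.005 0.011 0.003] spin 0
```

The moment rose to 1.44 N m and the jaws spread slightly, so this looks like the stop. Letting go, lifting off and measuring.

```bash
python3 -m creep '[{"fingers":-0.4,"xyz":[0,0,0],"spin":0},{"fingers":-0.1,"xyz":[0,0,0],"spin":0},{"fingers":0,"xyz":[0,0,-0.1],"spin":0},{"fingers":0,"xyz":[0,0,-0.35],"spin":0},{"fingers":0,"xyz":[0,0,-0.6],"spin":0}]';python3 -c "
from h import *
go(.5173,-.4262,.134,None)"
```

```text
clock: 18.27
tcp_pos: [0.5191, -0.4261, 0.2264]
ee_rot: [0.766, -0.643, -0.005, -0.0]
force: [-0.3, 0.5, -0.1]
grip_width: 0.5
t 18.27 tcp [ 0.5191 -0.4261  0.2264] yaw -80.1 tilt 0.52 F [-0.3  0.5 -0.1] M [ 0.06  0.15 -0.01] g 0.5 j [-0.06  0.82  1.21  1.49 -0.77  1.38 -1.77]
shift [0.003 0.008 0.616] spin 0
```

```bash
python3 -m creep '[{"fingers":0,"xyz":[0,0,0],"spin":-0.028},{"fingers":0,"xyz":[0,0,0],"spin":-0.056},{"fingers":0,"xyz":[-0.1,0,0],"spin":-0.084},{"fingers":0,"xyz":[-0.4,0,0],"spin":-0.112},{"fingers":0,"xyz":[-0.7,0,0],"spin":-0.14}]';python3 -c "
from h import *
go(.54,-.26,.22,20)"
```

```text
clock: 18.9
tcp_pos: [0.5003, -0.3222, 0.2279]
ee_rot: [0.967, -0.254, -0.004, -0.002]
force: [0.5, 0.4, 0.1]
grip_width: 0.498
t 18.9 tcp [ 0.5003 -0.3222  0.2279] yaw -29.4 tilt 0.48 F [0.5 0.4 0.1] M [-0.    0.11 -0.01] g 0.498 j [-0.25  0.59  1.11  1.7  -0.56  1.22 -1.09]
shift [ 0.027 -0.491  0.054] spin -0.1372
```

```bash
python3 -m creep '[{"fingers":0,"xyz":[0,-0.2,0],"spin":-0.028},{"fingers":0,"xyz":[0,-0.4,0],"spin":-0.056},{"fingers":0,"xyz":[0,-0.5,0],"spin":-0.084},{"fingers":0,"xyz":[0,-0.5,0],"spin":-0.112}]';python3 -c "
from h import *
go(.5173,-.426,.2,None)
def circ(q):
    for it in range(6):
        A=np.c_[2*q[:,:2],np.ones(len(q))]; s=np.linalg.lstsq(A,(q[:,:2]**2).sum(1),rcond=None)[0]
        r=np.sqrt(s[2]+s[0]**2+s[1]**2); e=abs(np.hypot(*(q[:,:2]-s[:2]).T)-r); n=len(q);q=q[e<max(.003,np.median(e)*2.5)]
    return s[:2].round(4),r.round(4),n
for n in('scene','top'):
    snap(n,8); im,P=pts(n+'8'); _,d,K,R,t=load(n+'8'); a=im.astype(int);Z=P[...,2]
    g=(a[...,1]-a[...,0]>30)&(a[...,1]-a[...,2]>20)&(np.hypot(P[...,0]-.5173,P[...,1]+.4262)<.09)&(Z<.2)
    f=g&(abs(Z-.119)<.006); q=P[f]; A=np.c_[q[:,:2]-[.5173,-.4262],np.ones(len(q))]
    for _ in range(3):
        s=np.linalg.lstsq(A,q[:,2],rcond=None)[0]; e=abs(A@s-q[:,2]); k=e<.003; A=A[k];q=q[k]
    print(n,'flat',len(q),s.round(4),'bar top',np.median(Z[g&(Z>.14)]).round(4),(g&(Z>.14)).sum())
    b=g&(Z>.143); print('bar',cv2.minAreaRect((plane(K,R,t,np.c_[np.nonzero(b)[::-1]],.15)[:,:2]*1000).astype(np.float32)))
    cn=max(cv2.findContours(g.astype(np.uint8),cv2.RETR_EXTERNAL,cv2.CHAIN_APPROX_NONE)[0],key=len)[:,0]
    print(circ(plane(K,R,t,cn,.119)))
a=cv2.imread('pics/scene8.png');b=cv2.imread('pics/top8.png')
cv2.imwrite('pics/both8.png',cv2.resize(np.hstack([a[120:260,260:420],b[100:240,240:400]]),None,fx=2.5,fy=2.5))
"
```

```text
clock: 19.4
tcp_pos: [0.5377, -0.256, 0.229]
ee_rot: [0.995, 0.099, -0.002, -0.003]
force: [0.4, 0.4, -0.0]
grip_width: 0.499
t 19.4 tcp [ 0.5377 -0.256   0.229 ] yaw 11.4 tilt 0.44 F [ 0.4  0.4 -0. ] M [-0.04  0.14 -0.  ] g 0.499 j [-0.29  0.51  0.94  1.69 -0.44  1.18 -0.6 ]
shift [-0.356  1.086  0.188] spin 0
scene flat 1005 [0.0031 0.0021 0.1203] bar top 0.1501 332
bar ((515.2929077148438, -429.497314453125), (29.66069793701172, 91.17344665527344), 16.530405044555664)
(array([ 0.5052, -0.4341]), np.float64(0.0773), 149)
top flat 2173 [-0.0007 -0.0014  0.1193] bar top 0.1502 378
bar ((516.2228393554688, -426.1460876464844), (20.12957763671875, 91.06121063232422), 16.226716995239258)
(array([ 0.5163, -0.426 ]), np.float64(0.0669), 169)
```

View pics/both8.png

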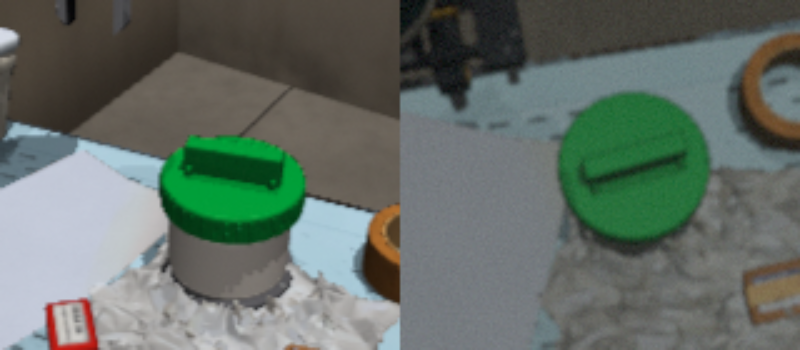

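The lid is level and centred on the tub, at left (232,190) and right (634,165), and the gripper is well clear. The bar top reads 150.2 mm against 150 when home, and the flat top reads 119.3 mm against 119. Both match fully home, so I'm handing in.

```bash
python3 -m creep '[{"fingers":0,"xyz":[0,0,0],"spin":0},{"fingers":0,"xyz":[0,0,0],"spin":0}]' && python3 -c "
from rig import ctrl
print(ctrl.finish_job())"
```

```text
clock: 19.75
tcp_pos: [0.5369, -0.2576, 0.2295]
ee_rot: [0.995, 0.095, -0.002, -0.003]
force: [-0.2, 0.3, -0.7]
grip_width: 0.499
the job is handed in; nothing more can be done
None
```

The job is handed in at 19.75 s. The foam ring is in the tub and the green lid is screwed home, but the hand-in gave no verdict.

- **Ring:** it went in upright. A picture before the lid went on showed it standing in the tub, well below the rim.
- **Seating the lid:** it came down on the crests and was turned back about 25 degrees. It then dropped to about 24.5 mm above the mouth.
- **Screwing home:** it turned about 57 degrees clockwise. The turning moment then rose to 1.4 N m and the height stopped changing, so I took that as the firm stop. The jaws slipped about 6 degrees on the bar there.
- **Last checks:** the bar top is at 150.2 mm, against 150 mm when fully home. The flat top is at 119.3 mm from the top camera and 120.3 mm from the scene camera, against 119 mm. It is level to about 0.004 rad or better. It is centred within about 1 mm from the top camera and about 4 mm from the scene camera's bar.
- **Disagreements:** the scene camera's circle fit of the lid outline gave a false radius (77 mm instead of 69 mm), so I set it aside. The ring looked smaller in the pictures (about 39 by 35 mm across its top) than the 63 by 45 mm stated. This did not affect the grasp.
- **Bystanders:** the parcel and stamp were never approached and looked unmoved in the pictures, though I did not measure their positions again. The gripper ended open and clear of everything.

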